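# Clear the dog slide and set the trip dog so the roller switch just clicks

### The arm

A 6-joint arm with a two-finger parallel gripper is mounted at the origin on a cart in front of the work surface, level with it; the furniture and walls round the work are solid. World frame = base frame: x ahead of the robot, y to its left, z up, the work surface at z = 0. Lengths are in m, angles in rad, forces in N, time in s.
With the tool pointing down it reaches from about 0.375 to 0.975 m from the base axis. Payload 3.8 kg.
Tool frame: the origin (TCP) lies on the mounting face of the last link; the fingertips stand 173 mm ahead of it and the grasp point (between the pads) lies 155 mm ahead of it; z points along the fingers, y is the direction in which the jaws open and shut (so a half turn about z gives the same grasp; the last joint's range is limited). The gripper opens to 85 mm and grips with 20 to 120 N. Pads are 22 mm wide; open, the fingers measure 114 mm over their backs; the gripper's body (76 mm by 85 mm) begins 54 mm behind the grasp point. The pads swing forward as they close: fully open they stand 13 mm farther back than shut.
Start: joints at [-1.315, 0.264, 1.604, -0, 1.274, -0.037], TCP at [0.195, -0.646, 0.405] pointing down, gripper open.
Joint ranges: [-2.63, 2.63], [-0.94, 2.18], [0.31, 2.57], [-1.31, 4.45], [0, 2.66], [-2.55, 2.55]. Speed limits (rad/s): [2.57, 2.57, 3.14, 3.14, 3.14, 3.14].

### API

Orientations are given as a rotation vector (axis times angle).
In Python, from workcell import bot gives the robot as it stands.
- The arm moves only by the shell command python3 -m jog 'ROWS' [FORCE]. ROWS is JSON, a list that holds one entry, the list of rows, each a list of 7 numbers: the closure, from 0 (fully open) to 1 (shut), then the shift along the tool's x, y, z in cm, then the turn, a rotation vector about the tool's x, y, z in rad. A call has 1 to 12 rows; each row is the pose to reach, as a shift and turn from the pose commanded when the call began, along the tool's axes at that moment; what a row does not reach only later rows make up. A row lasts 1/8 s, in which the tool goes at most 62.5 mm and 10.7 degrees, less where a joint would pass 70% of its speed; a pose out of reach is approached as far as the arm can. A call with a gripper value outside its range is refused whole. The fingers move at their own pace and stop on an object; FORCE is the grip in N (left out, the last holds). Time passes only in rows, so rows that repeat a pose let the fingers close. It gives the time, the measured TCP pose, the force and the opening at its end, in the units of the state.
- bot.read_state(): the state, without advancing time (a new reading comes with each control period).
- bot.read_camera(name): name is "side" or "top"; returns the picture (420x560x3 uint8, red, green, blue); there is no depth.
- bot.camera_model(name): a dict with "intrinsics" (3x3 intrinsics, pixels), "rvec" (rotation vector, rad) and "tvec" (3), from world to camera coordinates, as OpenCV has them. Camera axes: x right, y down, z forward; pixel columns grow to the right and rows downward; lengths in m; the calibration is good to about 2 mm. A picture is of the moment at which its call begins. camera_model takes no time and is no camera call.
- bot.finish_job(): hands the job in, once; it reports no verdict.
The state is a dict: "time": time; "q": joint angles; "joint_vel": joint speeds; "joint_torque": joint torques, N m; "tool_pos": TCP position; "tcp_rot": TCP orientation; "wrist_force": force on the tool from outside, world axes, zero at the start; "torque": the same for the moment, N m; "width": opening from 0.0 (shut) to 1.0 (fully open).
Only numpy, scipy, OpenCV 4.12 (cv2) and the standard library are available. Lean on these libraries where they do the work, as an engineer would, in place of code of your own. Each camera call takes 0.05 s, during which the arm holds its last target.

### The job

The spanner left lying across the dog slide is in the way: hang it by its ring on the free middle peg of the spanner rack. Push the wedge-shaped trip dog along its channel until its ramp lifts the switch's roller lever just far enough for the switch to click over, and leave it there, still in the channel; never force the lever on into overtravel. Do not disturb the other things on the bench.

Things in the scene. Friction and masses are not known exactly. Their poses are not given: they have to be found in the camera images.
- slide_bed: Fixed dog slide on the bench: dark steel base plate, x -56..+56, y -260..+150 mm, 8 mm thick. Origin on the bench top; +y runs along the slide from the dog to the switch (to the robot's left at yaw 0), +x to the back of the bench. A grey bracket 4 mm thick stands behind the channel at x +20..+24, y +35..+135 mm, up to z = 120 mm, and carries the switch.
- channel_floor (a point): Point on the centre line of the open channel of the slide, on its floor, at x -15, y 0, z +8 mm in slide_bed's frame. The channel runs along y, inner width 47 mm, between two walls 6 mm thick and 12 mm high (tops 20 mm above the bench); open above and at both ends, y -255..+145 mm.
- switch_body (a point): Centre of the black switch body that hangs over the channel, at x -8, y +80, z +78 mm in slide_bed's frame; 34 x 76 x 46 mm, underside 55 mm above the bench, with a grey cover and a small dark window with two tick marks on the front.
- roller_lever (a joint): Sprung lever with roller under the switch, rad; 0 = released, grows as the roller is lifted (0.1 rad = 2 mm). Hinge at x -13, y +71, z +44 mm in slide_bed's frame; the arm (24 mm) slopes down from it to +y. The switch clicks at 0.31 to 0.35 rad. Beyond 0.49 is overtravel; mechanical stop 0.75. Spring force on the roller 1.5 to 2.5 N. Friction holds the dog where it is left.
- snap_pointer (a joint): Snap tumbler that shows the click, rad: 0 = not clicked, 0.29 = clicked. A white pointer 32 mm long on the lever's shaft, in front of the switch, tip 78 mm above the bench: it leans to +y at rest, turns up with the lever, stands upright just before the click and then falls over to -y within about 0.4 s. It falls back only when the lever is almost released.
- roller (a point): Centre of the roller (12 mm diameter, 10 mm wide, brass) at the end of the lever; at rest at x -13, y +89, z +28 mm in slide_bed's frame. It moves with the lever.
- trip_dog: Loose steel wedge in the channel, 45 wide (x), 130 long (y), 30 mm high, 0.4 to 0.63 kg, 1 mm play each side; origin under its centre, axes as slide_bed's. Nose at +y, 8 mm high; ramp up over 45 mm to full height, then level to the upright tail face at y -65 mm. Slides with 2 to 6 N. With its origin at y +35 mm on slide_bed it meets the roller, at +53 the switch clicks, at +61 overtravel begins.
- dog_tail (a point): Middle of the tail face of the trip dog, 65 mm behind its origin, 20 mm above its underside: a place to push.
- spanner: Loose bare steel combination spanner, 187 mm long, 6 mm thick, 0.06 to 0.1 kg, lying flat across the channel walls, underside 19 mm above the bench. Origin under its middle, z up; ring end at -y (towards the back of the bench), open jaw at +y. Shank 11 mm wide, z 1..5 mm, from y -66 to +63 mm. Clear space under it only between or beyond the walls.
- spanner_ring (a point): Centre of the spanner's ring hole, at (0.5, -78.5, 3) mm in its frame; hole about 12 mm wide, ring 32 mm outside, 6 mm thick.
- spanner_jaw (a point): Point in the open jaw of the spanner, at (0, 80, 3) mm in its frame.
- spanner_rack: Fixed grey sheet-metal rack: upright panel 200 mm wide (y), 274 mm high, on a flat foot (x -58..+42 mm). Origin on the bench under the panel's front face, which looks to -x (towards the robot). Three pegs at y -60, 0, +60 mm, 226 mm up; a spanner hangs flat against the panel (12 mm deep, 42 mm wide) on each outer peg.
- peg_free: The free middle peg: 5 mm round steel rod, round end, sticking 47 mm out of the panel. Origin at its root on the panel's front face, 226 mm above the bench; z runs out along the rod, away from the panel (towards the rack's -x) and 40 degrees above level; y is the rack's y, x completes the frame.
- brown_jar: Bystander, loose: brown glass sample jar with a metal lid, 55 mm across, 87 mm tall; origin under its centre.
- hex_nut: Bystander, loose: large bare hexagon nut, 34 mm across, 16 mm high; origin under its centre.
- red_padlock: Bystander, loose: red padlock lying flat, 65 x 36 x 18 mm; origin under it, near the middle.
- tape_roll: Bystander, loose: white roll of thread tape lying flat, 52 mm across, 12 mm high; origin under its centre.
- lidded_tub: Bystander, loose: low white tub with a blue lid, 73 x 108 x 68 mm; origin under its centre.
- valve_lockout: Bystander, loose: green two-part valve lockout shell, 70 x 113 x 67 mm; origin under its centre.
- pliers: Bystander, loose: slip-joint pliers lying flat, 46 x 153 x 12 mm; origin under the middle.
Things that resemble listed ones, but are neither listed nor needed, are in the scene too. There is more than one size of the trip_dog; the job needs the larger.

How it is judged:
At the end, for the whole second after the job is handed in: The spanner hangs at rest by its ring on the middle peg (ring centre within 8 mm of the rod's axis, jaw lower than 120 mm); the dog rests flat in its channel, holding the lever between 0.25 and 0.49 rad, with the pointer thrown over (above 0.2 rad) (x of spanner_ring in the frame of peg_free between -0.008 and 0.008 m and y of spanner_ring in the frame of peg_free between -0.008 and 0.008 m and z of spanner_ring in the frame of peg_free between -0.008 and 0.043 m and height (world z) of spanner_jaw below 0.12 m and contact force between spanner and peg_free above 0.15 N and x of trip_dog in the frame of slide_bed between -0.019 and -0.011 m and z of trip_dog in the frame of slide_bed between 0.004 and 0.012 m and angle between trip_dog's own z axis and vertical below 0.1 rad and linear speed of spanner below 0.03 m/s and linear speed of trip_dog below 0.01 m/s and value of joint snap_pointer above 0.2 rad and value of joint roller_lever between 0.25 and 0.49 rad); the robot touches nothing.
It fails at once if the roller lever is driven into overtravel (beyond 0.49 rad) (value of joint roller_lever above 0.49 rad).
It fails at once if another thing on the bench is moved by more than 30 mm (distance of any of brown_jar, hex_nut, red_padlock, tape_roll, lidded_tub, valve_lockout, pliers from where it was at the start of the episode above 0.03 m).
It also fails if it takes over 67 s, if anything falls off the work surface, if the arm or the gripper's body presses on something with over 40 N, if the wrist force passes 120 N, or if a joint passes its speed limit or range.

## Working session

There is one attempt and no reset: what is moved stays moved. The work goes in short steps, Python scripts to look and compute and a shell command to move; the robot and the scene stay as the last step left them, time stands still between calls to the robot, and variables do not carry over. Pictures are saved under pics/ and viewed, and the job is handed in when it is done.

```bash
ls; mkdir -p pics; python3 - <<'E'
from workcell import bot
import cv2
print(bot.read_state())
for n in ("side","top"):
    im=bot.read_camera(n); cv2.imwrite(f"pics/{n}0.png",im[:,:,::-1])
    print(n,bot.camera_model(n))
E
```

```text
pics
{'time': 0.0, 'q': array([-1.31494481e+00,  2.64780337e-01,  1.60535905e+00,  2.95295767e-06,
        1.27369625e+00, -3.68885304e-02]), 'joint_vel': array([ 7.01150525e-04, -5.01872130e-04,  1.23596784e-03, -3.70946739e-04,
        5.70684747e-05, -1.33226542e-04]), 'joint_torque': array([ 8.02717950e-04, -5.15109158e+01, -3.67320442e+01, -2.36697388e-04,
        1.30384389e-02, -1.23761447e-05]), 'tool_pos': array([ 0.1947109 , -0.64595831,  0.40335134]), 'tcp_rot': array([-3.10579381e+00, -4.57868238e-01,  3.80286790e-04]), 'wrist_force': array([-0.28870587, -0.35392319,  0.54243909]), 'torque': array([ 0.05832915, -0.0151673 ,  0.02732005]), 'width': 1.0002165930483065}
side {'intrinsics': array([[381.25862796,   0.        , 272.52501912],
       [  0.        , 381.25862796, 212.73429118],
       [  0.        ,   0.        ,   1.        ]]), 'rvec': array([ 0.42186833, -2.65514475,  1.3151784 ]), 'tvec': array([0.53351369, 0.19803264, 1.19671551])}
top {'intrinsics': array([[390.87025351,   0.        , 272.35270563],
       [  0.        , 390.87025351, 211.39583006],
       [  0.        ,   0.        ,   1.        ]]), 'rvec': array([ 2.01796034, -2.19942884,  0.23559272]), 'tvec': array([0.10553873, 0.55318966, 1.15404085])}
```

View pics/side0.png

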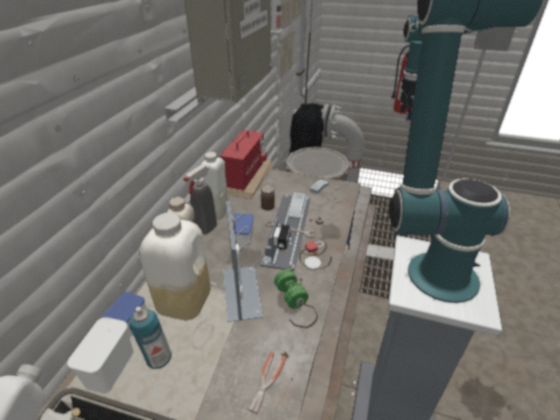

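View pics/top0.png

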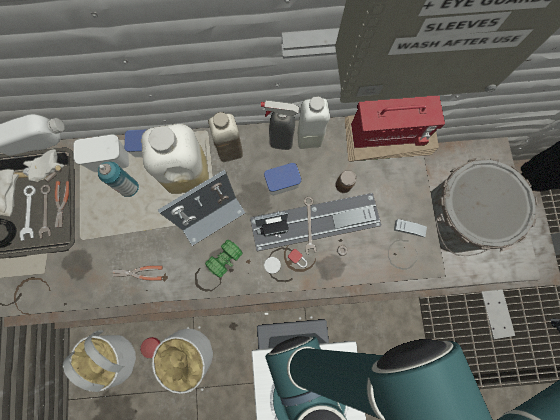

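The top view shows the slide at (252-380, 195-248), the spanner across it at (309, 200-250) and the rack at (200, 205). The side view shows the rack at about (237, 260). I'll enlarge both.

```bash
python3 - <<'E'
import cv2
t=cv2.imread("pics/top0.png"); s=cv2.imread("pics/side0.png")
cv2.imwrite("pics/t0z.png",cv2.resize(t[160:280,155:435][:, :],None,fx=2.85,fy=2.85,interpolation=cv2.INTER_CUBIC))
cv2.imwrite("pics/s0z.png",cv2.resize(s[175:325,210:350],None,fx=4,fy=4,interpolation=cv2.INTER_CUBIC))
cv2.imwrite("pics/t0zz.png",cv2.resize(t[185:255,245:385],None,fx=5.7,fy=5.7,interpolation=cv2.INTER_CUBIC))
E
```

```text
(no output)
```

View pics/t0z.png

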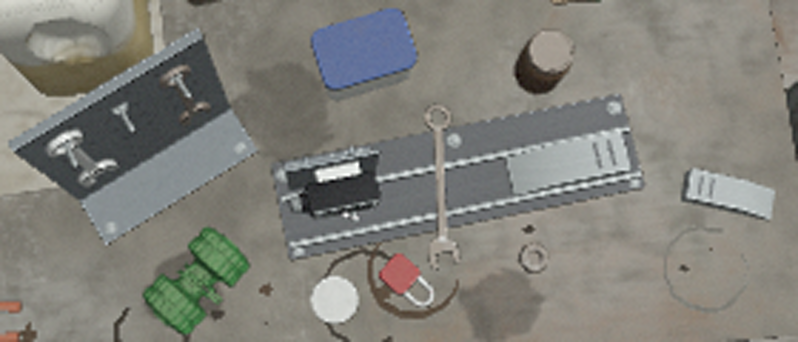

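View pics/s0z.png

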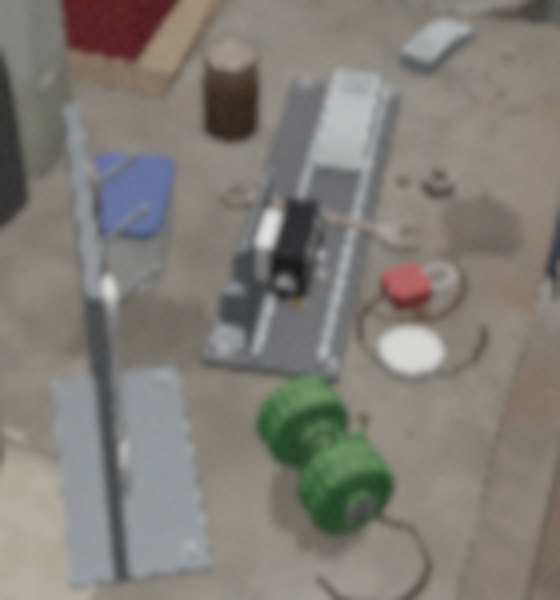

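View pics/t0zz.png

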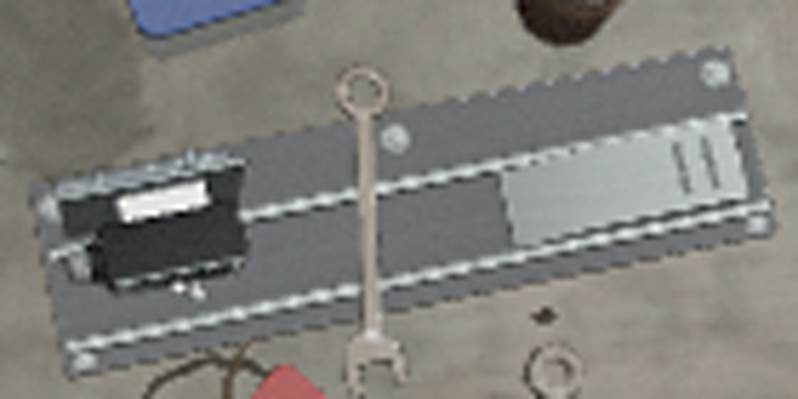

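```bash
cat > h.py <<'E'
import numpy as np, cv2
from workcell import bot
from scipy.spatial.transform import Rotation as R
C={n:bot.camera_model(n) for n in("side","top")}
def ray(n,uv):
    c=C[n];Rm=cv2.Rodrigues(c["rvec"])[0];o=-Rm.T@c["tvec"]
    d=Rm.T@np.linalg.inv(c["intrinsics"])@np.array([uv[0],uv[1],1.]);return o,d/np.linalg.norm(d)
def onz(n,uv,z):
    o,d=ray(n,uv);return o+d*(z-o[2])/d[2]
def tri(us,ut):
    o1,d1=ray("side",us);o2,d2=ray("top",ut)
    s=np.linalg.lstsq(np.stack([d1,-d2],1),o2-o1,rcond=None)[0]
    a=o1+d1*s[0];b=o2+d2*s[1];return (a+b)/2,np.linalg.norm(a-b)
def proj(n,p):
    c=C[n];return cv2.projectPoints(np.asarray(p,float).reshape(-1,3),c["rvec"],c["tvec"],c["intrinsics"],None)[0].reshape(-1,2)
def crop(n,x0,x1,y0,y1,f,out):
    im=bot.read_camera(n)[:,:,::-1];cv2.imwrite(out,cv2.resize(im[y0:y1,x0:x1],None,fx=f,fy=f,interpolation=cv2.INTER_CUBIC))
E
python3 - <<'E'
from h import *
np.set_printoptions(precision=4,suppress=True)
z=lambda p:(p[0]/5.7+245,p[1]/5.7+185)
for nm,p in dict(lt=(33,185),lb=(68,378),rb=(775,235),rt=(735,47)).items(): print(nm,onz("top",z(p),.008))
for nm,p in dict(ring=(361,91),jaw=(377,362),mid=(368,240)).items(): print(nm,onz("top",z(p),.022), )
print('dog',[onz("top",z(p),.038)[:2] for p in [(742,120),(748,200)]],[onz("top",z(p),.016)[:2] for p in [(500,177),(515,247)]])
zs=lambda p:(p[0]/4+210,p[1]/4+175)
for nm,a,b in [('ring',(238,196),(361,91)),('jaw',(405,236),(377,362))]: print(nm,tri(zs(a),z(b)))
z2=lambda p:(p[0]/2.85+155,p[1]/2.85+160)
print('paneltop',onz("top",z2((10,145)),.274),onz("top",z2((200,32)),.274))
print('foot',[onz("top",z2(p),.003)[:2] for p in [(105,244),(256,152)]])
t=cv2.imread("pics/top0.png"); s=cv2.imread("pics/side0.png")
cv2.imwrite("pics/rt.png",cv2.resize(t[165:250,155:250],None,fx=7,fy=7,interpolation=cv2.INTER_CUBIC))
cv2.imwrite("pics/rs.png",cv2.resize(s[190:270,215:275],None,fx=7,fy=7,interpolation=cv2.INTER_CUBIC))
E
```

```text
lt [0.5576 0.1279 0.008 ]
lb [0.4467 0.1166 0.008 ]
rb [ 0.4929 -0.2867  0.008 ]
rt [ 0.6035 -0.2798  0.008 ]
ring [ 0.5928 -0.0615  0.022 ]
jaw [ 0.4392 -0.0541  0.022 ]
mid [ 0.5074 -0.0564  0.022 ]
dog [array([ 0.5542, -0.2691]), array([ 0.509 , -0.2659])] [array([ 0.5379, -0.1349]), array([ 0.4974, -0.1386])]
ring (array([ 0.5942, -0.0623,  0.0152]), np.float64(0.0004592823209717863))
jaw (array([ 0.4383, -0.0551,  0.0142]), np.float64(0.0034723189450327195))
paneltop [0.5398 0.35   0.274 ] [0.6308 0.1744 0.274 ]
foot [array([0.4833, 0.3226]), array([0.5739, 0.1464])]
```

View pics/rt.png

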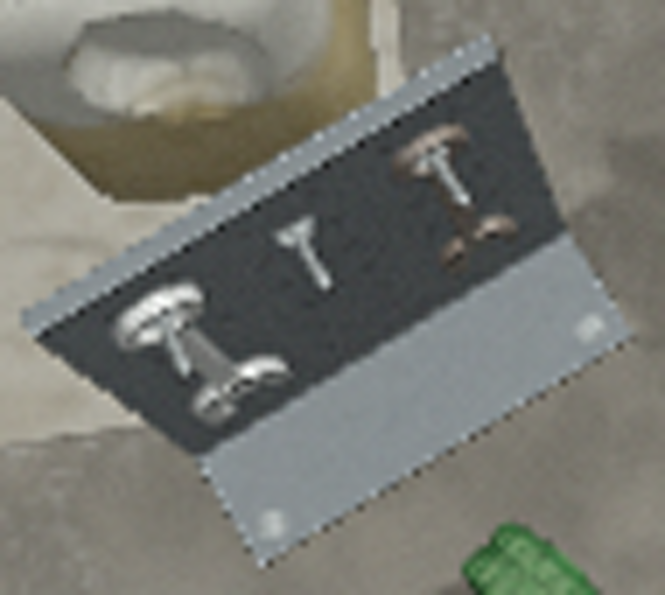

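View pics/rs.png

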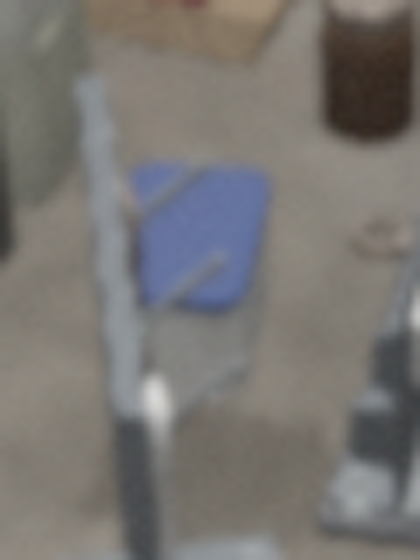

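```bash
cat >> h.py <<'E'
def go(p,Rt,cur=None):
    """shift(cm, tool axes) and turn from measured pose to TCP p, rotation Rt"""
    s=bot.read_state();R0=R.from_rotvec(s["tcp_rot"]);
    return R0.inv().apply(np.asarray(p)-s["tool_pos"])*100,(R0.inv()*Rt).as_rotvec()
def tool(zdir,xhint):
    z=np.array(zdir,float);z/=np.linalg.norm(z);x=np.array(xhint,float);x-=z*(x@z);x/=np.linalg.norm(x)
    return R.from_matrix(np.stack([x,np.cross(z,x),z],1))
np.set_printoptions(precision=4,suppress=True)
E
python3 - <<'E'
from h import *
q=lambda p:(p[0]/7+155,p[1]/7+165); s=lambda p:(p[0]/7+215,p[1]/7+190)
for n,a,b in [("R root",(135,215),(432,155)),("R tip",(200,165),(467,203)),("M root",(150,310),(296,232)),("M tip",(222,258),(326,287)),("L tip",(240,378),(185,373))]: print(n,tri(s(a),q(b)))
print(proj("top",[[.580,.261,.226],[.548,.2446,.2562]]),proj("side",[[.580,.261,.226],[.548,.2446,.2562]]))
print(q((296,232)),q((326,287)),s((150,310)),s((222,258)))
print(go([.5075,-.0574,.34],tool([0,0,-1],[.9989,-.0463,0])))
E
```

```text
R root (array([0.6035, 0.2044, 0.2295]), np.float64(0.001126853644435538))
R tip (array([0.579 , 0.1901, 0.2493]), np.float64(0.0036745618062818237))
M root (array([0.5759, 0.2576, 0.2309]), np.float64(0.0009947360078743567))
M tip (array([0.5495, 0.244 , 0.2518]), np.float64(0.001755282487903902))
L tip (array([0.522 , 0.2988, 0.2461]), np.float64(0.0006940150129604457))
[[196.3528 197.4152]
 [200.9638 205.8766]] [[234.4539 236.1286]
 [247.4127 225.8915]]
(197.28571428571428, 198.14285714285714) (201.57142857142856, 206.0) (236.42857142857142, 234.28571428571428) (246.71428571428572, 226.85714285714286)
(array([ 46.9326, -47.3118,   6.4486]), array([-0.0021,  0.0003,  0.3391]))
```

```bash
python3 -m jog '[[[0.3,4,-4,0.5,0,0,0.03],[0.5,8,-8,1,0,0,0.06],[0.5,12,-12,2,0,0,0.1],[0.5,16,-16,2.5,0,0,0.13],[0.5,20,-20,3,0,0,0.16],[0.5,24,-24,3.5,0,0,0.19],[0.5,28,-28,4,0,0,0.22],[0.5,32,-32,4.5,0,0,0.25],[0.5,36,-36,5,0,0,0.28],[0.5,40,-40,5.5,0,0,0.31],[0.5,44,-44.3,6,0,0,0.339],[0.5,46.9,-47.3,6.4,0,0,0.339]]]' 40; python3 - <<'E'
from h import *
print(bot.read_state()["tool_pos"])
im=bot.read_camera("top");cv2.imwrite("pics/t1.png",im[:,:,::-1])
im=bot.read_camera("side");cv2.imwrite("pics/s1.png",cv2.resize(im[:,:,::-1][150:330,190:430],None,fx=3,fy=3,interpolation=cv2.INTER_CUBIC))
print(go([.5075,-.0574,.2],tool([0,0,-1],[.9989,-.0463,0])))
E
```

```text
time: 1.6
tool_pos: [0.5077, -0.0557, 0.3401]
tcp_rot: [-3.141, 0.071, 0.001]
wrist_force: [0.4, 0.2, -1.0]
width: 0.501
[ 0.5077 -0.0557  0.3401]
(array([-0.0471,  0.278 , 13.9881]), array([-0.0014,  0.0008,  0.0045]))
```

View pics/t1.png

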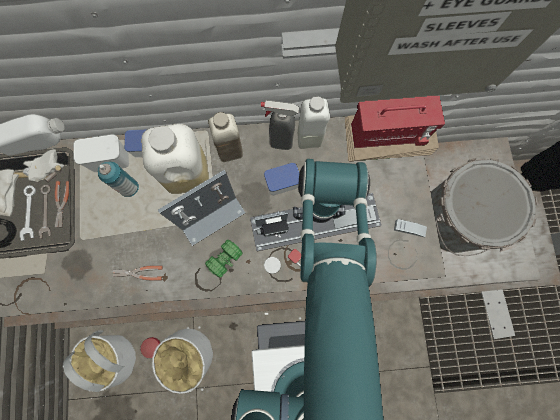

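View pics/s1.png

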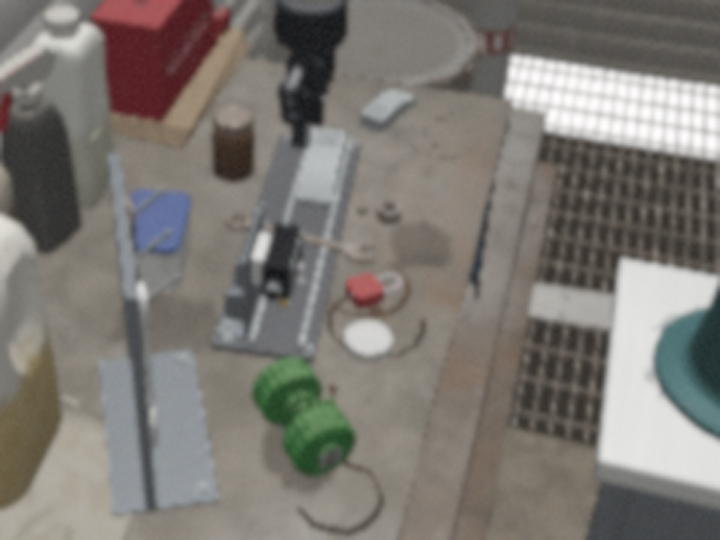

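The top view is now blocked by the arm at (335, 220). The side view shows the gripper above the slide at (300, 100), clear of the switch. Next I descend.

```bash
python3 -m jog '[[[0.5,0,0.2,4,0,0,0],[0.5,0,0.2,8,0,0,0],[0.5,0,0.2,11,0,0,0],[0.5,0,0.2,13,0,0,0],[0.5,0,0.2,14,0,0,0],[0.5,0,0.2,14.5,0,0,0],[0.5,0,0.2,15,0,0,0],[0.5,0,0.2,15.3,0,0,0],[0.5,0,0.2,15.3,0,0,0]]]'; python3 - <<'E'
from h import *
im=bot.read_camera("side");cv2.imwrite("pics/s2.png",cv2.resize(im[:,:,::-1][170:320,210:350],None,fx=4,fy=4,interpolation=cv2.INTER_CUBIC))
E
```

```text
time: 2.82
tool_pos: [0.5074, -0.06, 0.1879]
tcp_rot: [3.141, -0.072, 0.001]
wrist_force: [-0.1, 0.9, -0.7]
width: 0.501
```

View pics/s2.png

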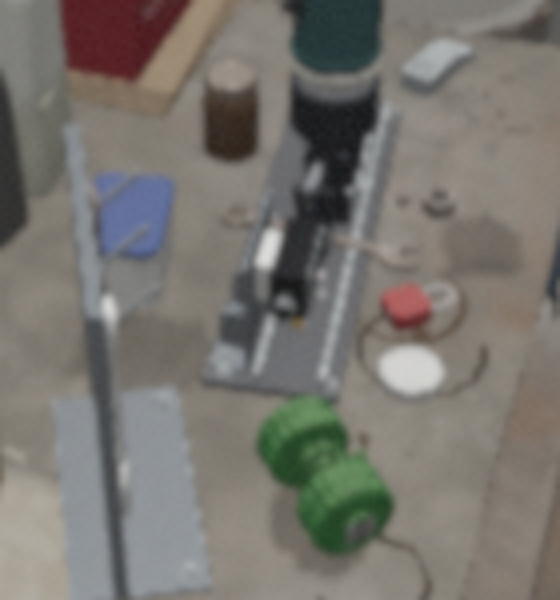

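The fingers straddle the shank just behind the switch. I close on it.

```bash
python3 -m jog '[[[0.5,0,-0.25,0,0,0,0],[0.7,0,-0.25,0,0,0,0],[0.9,0,-0.25,0,0,0,0],[1,0,-0.25,0,0,0,0],[1,0,-0.25,0,0,0,0],[1,0,-0.25,0,0,0,0]]]' 60
python3 -m jog '[[[1,0,0,-0.5,0,0,0],[1,0,0,-1.5,0,0,0],[1,0,0,-4,0,0,0],[1,0,0,-8,0,0,0],[1,0,0,-12,0,0,0],[1,0,0,-16,0,0,0],[1,0,0,-18,0,0,0],[1,0,0,-18,0,0,0]]]'; python3 - <<'E'
from h import *
im=bot.read_camera("side");cv2.imwrite("pics/s3.png",cv2.resize(im[:,:,::-1][130:320,190:380],None,fx=3,fy=3,interpolation=cv2.INTER_CUBIC))
im=bot.read_camera("top");cv2.imwrite("pics/t3.png",cv2.resize(im[:,:,::-1][140:300,150:400],None,fx=3,fy=3,interpolation=cv2.INTER_CUBIC))
E
```

```text
time: 3.62
tool_pos: [0.5075, -0.0575, 0.188]
tcp_rot: [-3.141, 0.073, -0.001]
wrist_force: [-0.2, 2.6, 4.7]
width: 0.098
time: 4.62
tool_pos: [0.508, -0.0577, 0.3703]
tcp_rot: [3.14, -0.073, 0.008]
wrist_force: [0.2, 0.2, -1.2]
width: 0.097
```

View pics/s3.png

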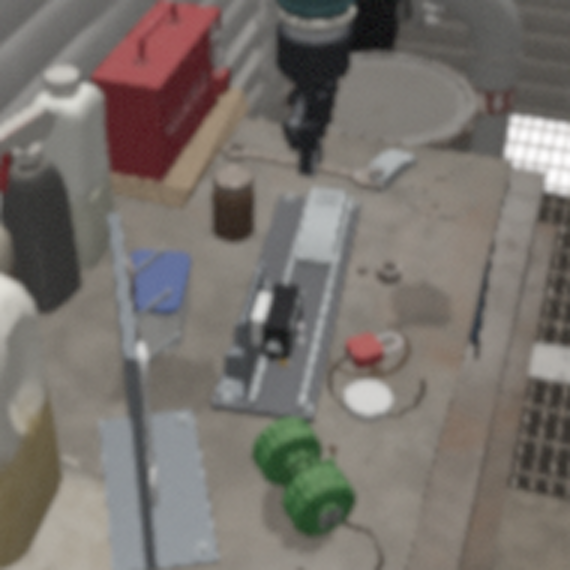

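View pics/t3.png

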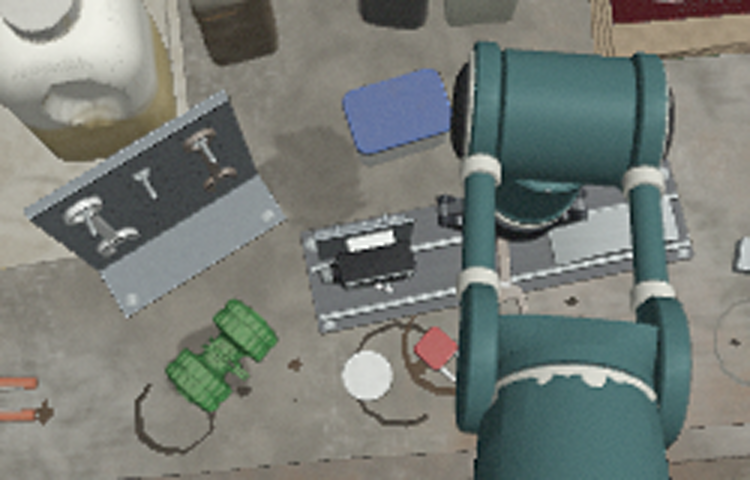

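The spanner is held level, with its ring at (233, 150) and its jaw at (375, 178) in the side crop. Before pitching the tool I check the arm geometry, to see whether the hang pose can be reached.

```bash
python3 - <<'E'
from h import *
s=bot.read_state();q2=s["q"];print(q2,s["tool_pos"],np.hypot(*s["tool_pos"][:2]))
q1=np.array([-1.31494481e+00,  2.64780337e-01,  1.60535905e+00,0,1.27369,0]);
r1=np.hypot(.1947109,.64595831);z1=.40335
r2=np.hypot(*s["tool_pos"][:2]);z2=s["tool_pos"][2]
A=[];b=[]
for q,r,z in((q1,r1,z1),(q2,r2,z2)):
    a,c=q[1],q[1]+q[2]
    A+= [[np.sin(a),np.sin(c),0],[np.cos(a),np.cos(c),1]];b+=[r,z]
x,res,_,_=np.linalg.lstsq(np.array(A),np.array(b),rcond=None);print(x,res)
E
```

```text
[-0.1618 -0.0216  1.9933 -0.0001  1.1705  1.4553] [ 0.5069 -0.0575  0.3671] 0.5101878008375594
[0.511  0.5661 0.0771] [0.]
```

```bash
cat >> h.py <<'E'
F=np.array([.889,.457,0]);K=np.array([0,0,1.]);root=np.array([.580,.261,.226]);P=-F*np.cos(.6981)+K*np.sin(.6981)
def hang(s,deg=45,zo=.166,xo=.0855):
    a=np.radians(deg);z=np.cos(a)*F-np.sin(a)*K;x=np.sin(a)*F+np.cos(a)*K
    return root+s*P-zo*z-xo*x,tool(z,x)
E
python3 - <<'E'
from h import *
p,Rt=hang(.085);print(p);print(go(p,Rt))
E
```

```text
[0.364  0.15   0.3376]
(array([-15.2332, -20.0673,   2.9649]), array([ 0.2043,  0.7676, -0.4938]))
```

```bash
python3 -m jog '[[[1,-1.5,-2,0.3,0.02,0.077,-0.05],[1,-3,-4,0.6,0.04,0.154,-0.1],[1,-4.5,-6,0.9,0.06,0.23,-0.15],[1,-6,-8,1.2,0.08,0.307,-0.2],[1,-7.6,-10,1.5,0.1,0.384,-0.25],[1,-9,-12,1.8,0.12,0.46,-0.3],[1,-10.6,-14,2.1,0.143,0.537,-0.345],[1,-12.2,-16,2.4,0.163,0.614,-0.395],[1,-13.7,-18,2.7,0.184,0.69,-0.445],[1,-15.2,-20,3,0.204,0.768,-0.494],[1,-15.2,-20,3,0.204,0.768,-0.494],[1,-15.2,-20,3,0.204,0.768,-0.494]]]'; python3 - <<'E'
from h import *
s=bot.read_state();print(s["q"],s["tool_pos"])
p,Rt=hang(.085);print(go(p,Rt))
im=bot.read_camera("side");cv2.imwrite("pics/s4.png",cv2.resize(im[:,:,::-1][160:300,190:330],None,fx=4,fy=4,interpolation=cv2.INTER_CUBIC))
im=bot.read_camera("top");cv2.imwrite("pics/t4.png",cv2.resize(im[:,:,::-1][150:300,140:330],None,fx=4,fy=4,interpolation=cv2.INTER_CUBIC))
E
```

```text
time: 6.22
tool_pos: [0.3646, 0.1491, 0.3367]
tcp_rot: [-2.672, -0.647, -1.104]
wrist_force: [-0.1, 0.0, -0.6]
width: 0.1
[ 0.2573 -0.4897  2.5024  0.414   0.3872  1.0288] [0.3646 0.1491 0.3367]
(array([ 0.0494, -0.1073, -0.065 ]), array([0.0004, 0.0017, 0.0002]))
```

View pics/s4.png

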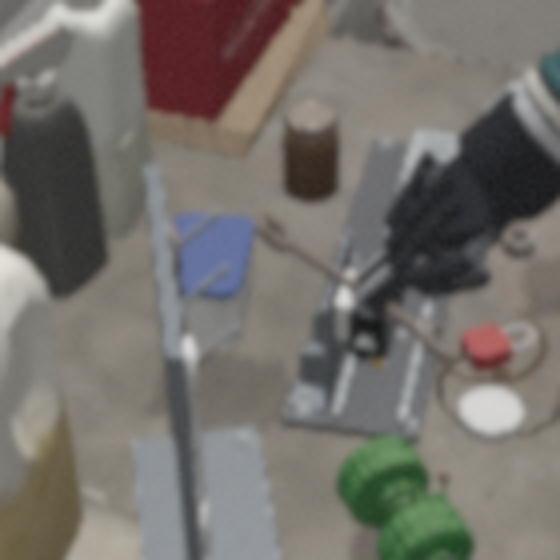

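View pics/t4.png

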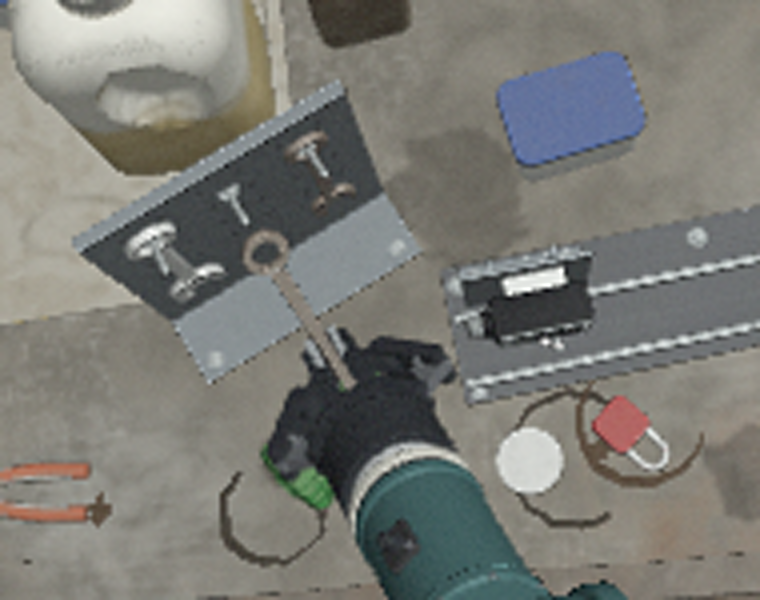

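```bash
python3 - <<'E'
from h import *
im=bot.read_camera("side");cv2.imwrite("pics/s5r.png",im[:,:,::-1]);a=cv2.resize(im[:,:,::-1][200:250,230:280],None,fx=11,fy=11,interpolation=cv2.INTER_CUBIC)
cv2.imwrite("pics/s5.png",a)
im=bot.read_camera("top");cv2.imwrite("pics/t5r.png",im[:,:,::-1]);cv2.imwrite("pics/t5.png",cv2.resize(im[:,:,::-1][185:235,180:230],None,fx=11,fy=11,interpolation=cv2.INTER_CUBIC))
E
```

```text
(no output)
```

View pics/s5.png

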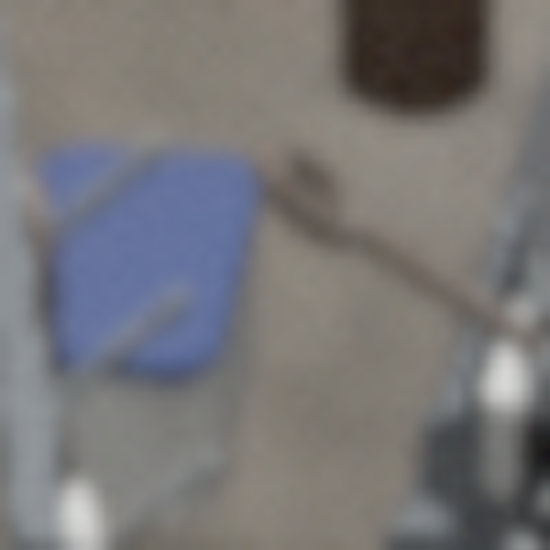

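View pics/t5.png

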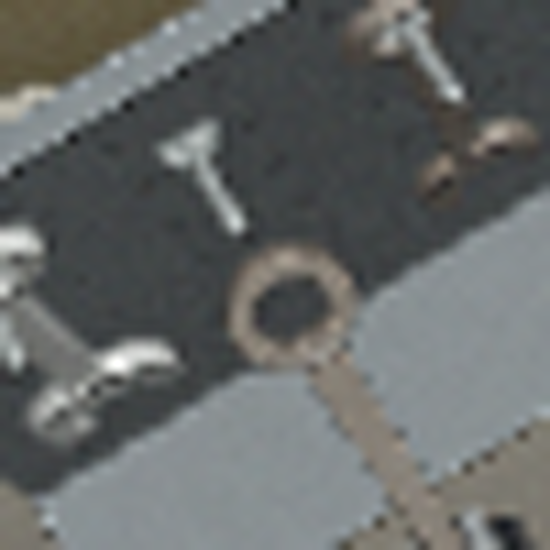

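```bash
python3 - <<'E'
from h import *
S=lambda p:((p[0]+.5)/11-.5+230,(p[1]+.5)/11-.5+200);T=lambda p:((p[0]+.5)/11-.5+180,(p[1]+.5)/11-.5+185)
ring,e=tri(S((303,195)),T((294,306)));tip,e2=tri(S((185,290)),T((238,230)))
print(ring,e,tip,e2, "nominal ring",root+.085*P,"tip",root+.047*P)
L=np.cross(K,F) # left
for nm,p in(("ring",ring),("tip",tip),("ringFK",None)):
    if p is None:
        s=bot.read_state();Rm=R.from_rotvec(s["tcp_rot"]).as_matrix();p=s["tool_pos"]+.166*Rm[:,2]+.0855*Rm[:,0]
    d=p-root;print(nm,"along P",d@P,"left",d@L,"perp up",d@np.cross(P,L))
print("offset ring-root px proj",proj("top",[ring]),proj("side",[ring]),T((294,306)),S((303,195)))
def inv(p,n):
    pass
E
```

```text
[0.5254 0.2285 0.2779] 0.0016319226361286385 [0.5502 0.2444 0.2551] 0.0017023670725358317 nominal ring [0.5221 0.2312 0.2806] tip [0.548  0.2445 0.2562]
ring along P 0.08192026300324602 left -0.003950887628689688 perp up 0.0010667702898750633
tip along P 0.044808732663453886 left -0.0011832153679783557 perp up -0.0003636783702995078
ringFK along P 0.08458363339817514 left -0.0018855081249978005 perp up -0.0008093734387869792
offset ring-root px proj [[206.1891 212.0526]] [[257.3934 217.3584]] (206.27272727272728, 212.36363636363637) (257.09090909090907, 217.27272727272728)
```

Ring measured 2.8 mm right of and about 1 mm below the peg's line. I correct that and go to just ahead of the tip.

```bash
python3 -m jog '[[[1,0.1,-0.25,0,0,0,0],[1,0.18,-0.25,1,0,0,0],[1,0.27,-0.25,2,0,0,0],[1,0.33,-0.25,2.7,0,0,0],[1,0.33,-0.25,2.7,0,0,0],[1,0.33,-0.25,2.7,0,0,0]]]'; python3 - <<'E'
from h import *
s=bot.read_state();Rm=R.from_rotvec(s["tcp_rot"]).as_matrix();p=s["tool_pos"]+.166*Rm[:,2]+.0855*Rm[:,0]
L=np.cross(K,F);d=p-root;print("along P",d@P,"left",d@L,"perp dn",d@np.cross(P,L))
crop("side",225,275,205,255,11,"pics/s6.png");crop("top",180,230,180,230,11,"pics/t6.png")
E
```

```text
time: 7.18
tool_pos: [0.3827, 0.1613, 0.3208]
tcp_rot: [-2.67, -0.647, -1.107]
wrist_force: [0.6, -0.7, -1.3]
width: 0.096
along P 0.05739816784239953 left 0.00154033783265772 perp dn -0.0012402270903572447
```

View pics/s6.png

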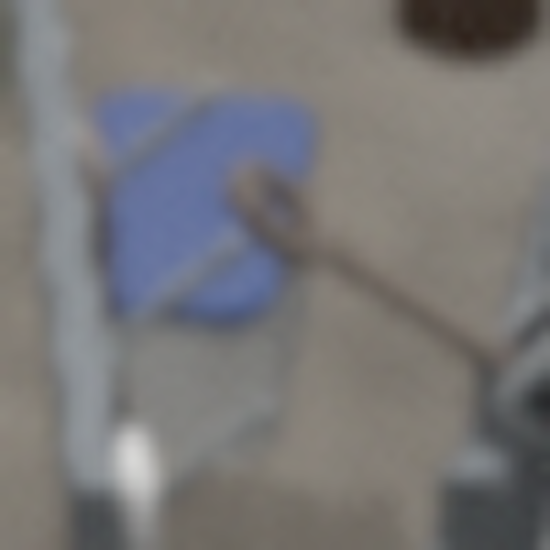

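View pics/t6.png

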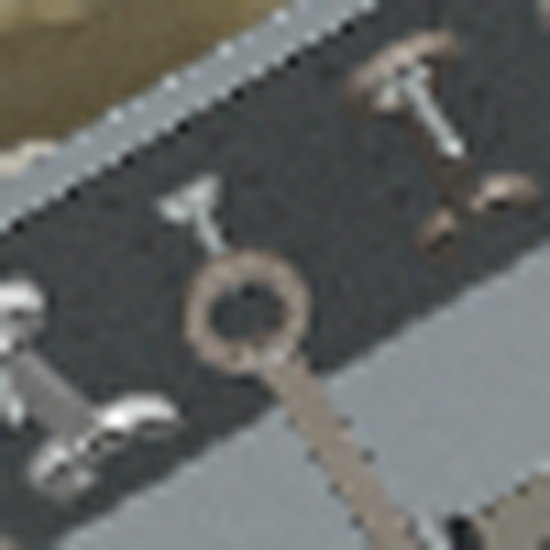

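Both views put the ring's centre within about 1 mm of the peg's line (top (247,311), side (272,208)). I slide it on and watch the force.

```bash
python3 -m jog '[[[1,-0.05,0.06,0.4,0,0,0],[1,0,0.06,0.9,0,0,0],[1,0.03,0.06,1.3,0,0,0],[1,0.03,0.06,1.3,0,0,0]]]'; python3 -m jog '[[[1,0.05,0,0.5,0,0,0],[1,0.09,0,1,0,0,0],[1,0.13,0,1.5,0,0,0],[1,0.17,0,2,0,0,0],[1,0.17,0,2,0,0,0]]]';python3 - <<'E'
from h import *
s=bot.read_state();Rm=R.from_rotvec(s["tcp_rot"]).as_matrix();p=s["tool_pos"]+.166*Rm[:,2]+.0855*Rm[:,0]
L=np.cross(K,F);d=p-root;print("along P",d@P,"left",d@L,"perp dn",d@np.cross(P,L))
crop("side",225,275,205,255,11,"pics/s7.png");crop("top",180,230,180,230,11,"pics/t7.png")
E
```

```text
time: 7.78
tool_pos: [0.3914, 0.1651, 0.3115]
tcp_rot: [-2.67, -0.646, -1.106]
wrist_force: [-0.4, 0.9, -1.3]
width: 0.102
time: 8.4
tool_pos: [0.4051, 0.1721, 0.2986]
tcp_rot: [-2.67, -0.646, -1.106]
wrist_force: [-0.0, 0.1, -0.2]
width: 0.098
along P 0.024082139094081523 left 0.0009173337185525157 perp dn -0.00013349110156901867
```

View pics/s7.png

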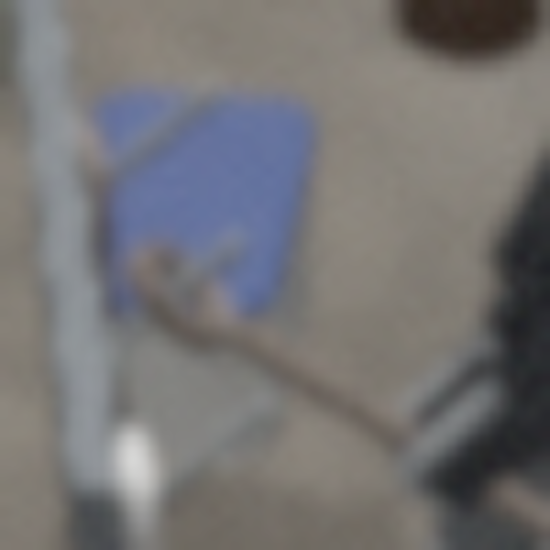

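View pics/t7.png

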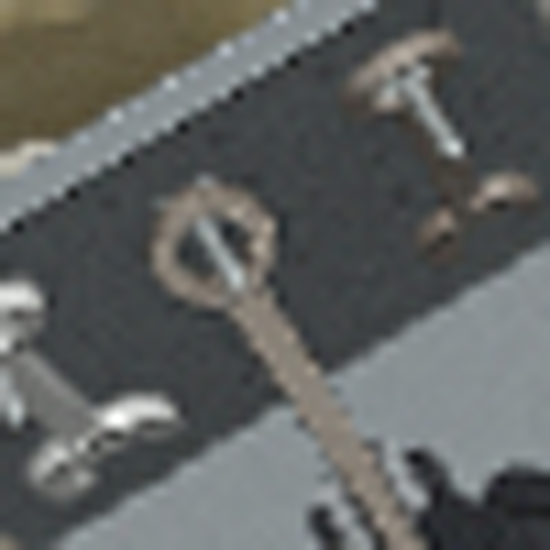

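The rod passes through the ring: in the top view it crosses the hole at (220, 250), and in the side view the tip shows at (235, 240) in front of the ring. I check how much more pitch the arm has before releasing.

```bash
python3 - <<'E'
from h import *
s=bot.read_state();print(s["q"])
root=root
for deg,sv,dn in((45,.018,0),(35,.018,.002),(30,.018,.002)):
    p,Rt=hang(sv,deg); p=p-K*dn
    # keep offset: actual ring calibrated lateral +.0009
    p=p+np.cross(K,F)*.0009
    print(deg,go(p,Rt),np.hypot(*p[:2]),p[2])
E
```

```text
[ 0.2951 -0.301   2.467   0.5739  0.2343  0.8812]
45 (array([0.02  , 0.0015, 0.6474]), array([ 0.0004, -0.0006,  0.0005])) 0.44477678804965864 0.29449183573810217
35 (array([-2.8745, -0.0009,  2.5249]), array([0.0004, 0.174 , 0.0006])) 0.43761618330263674 0.26074592850014994
30 (array([-4.1273, -0.002 ,  3.5662]), array([0.0004, 0.2613, 0.0006])) 0.43613064725136413 0.24452456782901555
```

```bash
python3 -m jog '[[[1,-0.05,0,0.4,0,0,0],[1,-0.1,0,0.65,0,0,0],[1,-0.1,0,0.65,0,0,0]]]' 20; python3 -m jog '[[[0.9,0,0,0,0,0,0],[0.88,0,0,0,0,0,0],[0.86,0,0,0,0,0,0],[0.83,0,0,0,0,0,0],[0.8,0,0,0,0,0,0],[0.75,0,0,0,0,0,0],[0.7,0,0,0,0,0,0],[0.7,0,0,0,0,0,0]]]';python3 - <<'E'
from h import *
crop("side",195,295,190,290,6,"pics/s8.png");crop("top",160,260,170,270,6,"pics/t8.png")
E
```

```text
time: 8.88
tool_pos: [0.4084, 0.1738, 0.2934]
tcp_rot: [-2.67, -0.646, -1.106]
wrist_force: [-0.5, -0.0, -0.3]
width: 0.098
time: 9.88
tool_pos: [0.4084, 0.1738, 0.2937]
tcp_rot: [-2.67, -0.647, -1.107]
wrist_force: [0.2, -0.1, -0.5]
width: 0.3
```

View pics/s8.png

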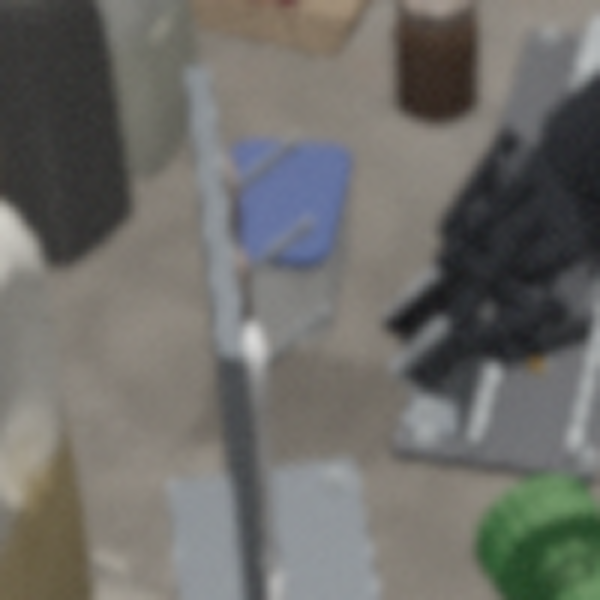

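View pics/t8.png

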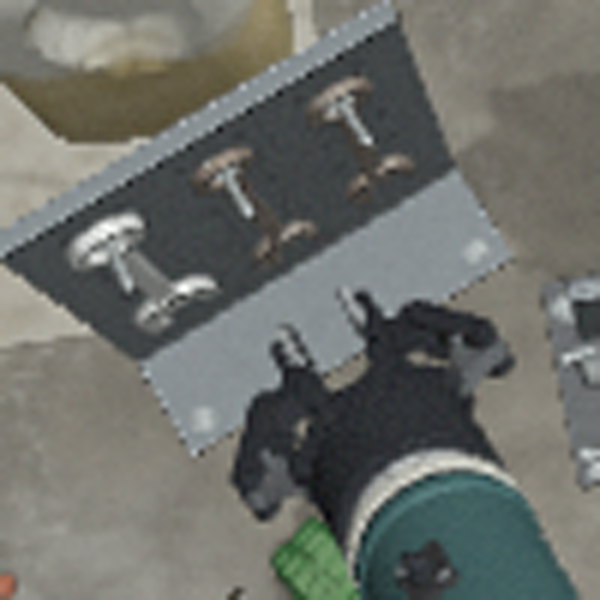

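The spanner now hangs against the panel on the middle peg: ring at top-crop (222, 165), jaw at (290, 240), gripper clear of it. Now I work out the pushing pose and where the loose small wedge lies.

```bash
cat >> h.py <<'E'
SX=np.array([.9936,.113,0]);SY=np.array([-.113,.9936,0]);SO=np.array([.519,-.0259,0])
def sl(p): d=np.asarray(p)-SO;return np.array([d@SX,d@SY,d[2]])
def w(x,y,z): return SO+x*SX+y*SY+z*K
DOWN=tool([0,0,-1],SX)
E
python3 - <<'E'
from h import *
t=cv2.imread("pics/top0.png")
cv2.imwrite("pics/t9.png",cv2.resize(t[185:255,340:450],None,fx=7,fy=7,interpolation=cv2.INTER_CUBIC))
for p in((397,220),(396,232),(424,237),(427,225)): print(sl(onz("top",p,.02)))
p=w(-.015,-.281,.33);print(p,go(p,DOWN))
E
```

```text
[-0.0475 -0.3078  0.02  ]
[-0.0843 -0.2945  0.02  ]
[-0.1173 -0.377   0.02  ]
[-0.082  -0.3971  0.02  ]
[ 0.5358 -0.3068  0.33  ] (array([ -4.9794,  48.5744, -10.0722]), array([-0.1414, -0.7773,  0.343 ]))
```

View pics/t9.png

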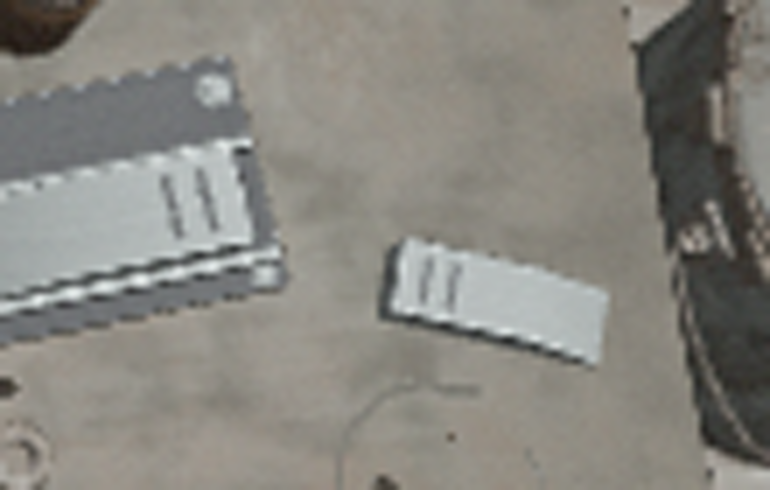

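The small wedge at crop (400-600, 240-360) lies 30 mm clear of where the fingers come down. I retract and move over.

```bash
python3 -m jog '[[[0.7,0,0,-2,0,0,0],[0.7,0,0,-4,0,0,0],[0.8,0.5,3,-5,0,-0.1,0.03],[1,0.5,8,-6,-0.02,-0.2,0.08],[1,0,13,-7,-0.04,-0.3,0.12],[1,-0.5,18,-8,-0.06,-0.4,0.17],[1,-1,23,-9,-0.08,-0.5,0.22],[1,-2,28,-9.5,-0.1,-0.6,0.26],[1,-3,34,-10,-0.12,-0.7,0.3],[1,-4,40,-10,-0.14,-0.777,0.343],[1,-5,45,-10,-0.141,-0.777,0.343],[1,-5,48.5,-10,-0.141,-0.777,0.343]]]';python3 - <<'E'
from h import *
s=bot.read_state();print(s["q"],sl(s["tool_pos"]))
print(go(w(-.015,-.281,.197),DOWN))
crop("side",195,335,175,325,4,"pics/s10.png");
E
```

```text
time: 11.48
tool_pos: [0.5362, -0.3083, 0.328]
tcp_rot: [-3.135, -0.176, 0.002]
wrist_force: [0.7, 1.3, 0.5]
width: 0.003
[-0.5622  0.2165  1.8083  0.0005  1.1184  0.8966] [-0.0149 -0.2825  0.328 ]
(array([-0.002 , -0.1319, 13.0996]), array([-0.0013,  0.0009, -0.0014]))
```

View pics/s10.png

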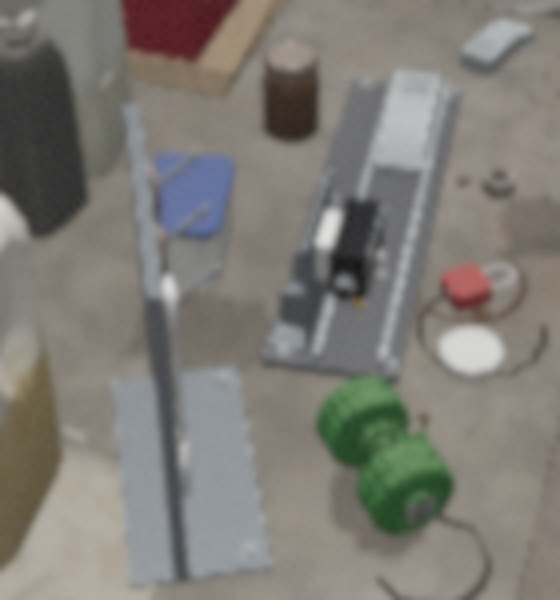

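```bash
python3 -m jog '[[[1,0,-0.1,4,0,0,0],[1,0,-0.1,8,0,0,0],[1,0,-0.1,11,0,0,0],[1,0,-0.1,12.5,0,0,0],[1,0,-0.1,13,0,0,0],[1,0,-0.1,13,0,0,0]]]' 40;python3 - <<'E'
from h import *
s=bot.read_state();print(sl(s["tool_pos"]))
crop("side",220,360,130,270,4,"pics/s11.png");
E
```

```text
time: 12.28
tool_pos: [0.5363, -0.3051, 0.2002]
tcp_rot: [3.136, 0.178, 0.002]
wrist_force: [-0.6, -0.6, 0.3]
width: 0.004
[-0.0144 -0.2794  0.2002]
```

View pics/s11.png

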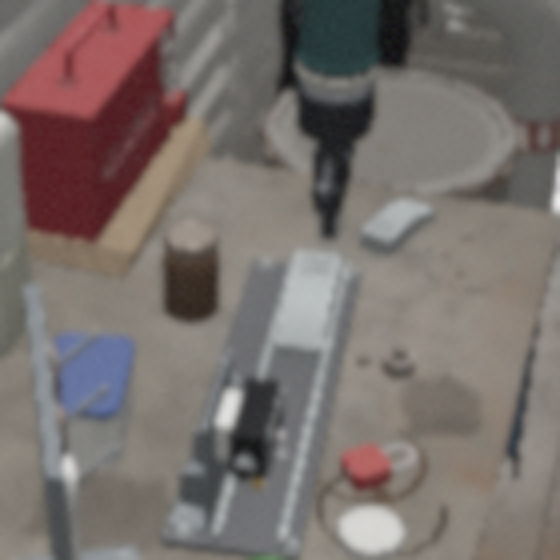

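```bash
python3 -m jog '[[[1,0,-0.4,0.3,0,0,0],[1,0,-0.8,0.3,0,0,0],[1,0,-1.2,0.3,0,0,0],[1,0,-1.6,0.3,0,0,0],[1,0,-2,0.3,0,0,0],[1,0,-2.4,0.3,0,0,0],[1,0,-2.8,0.3,0,0,0],[1,0,-3.2,0.3,0,0,0],[1,0,-3.6,0.3,0,0,0],[1,0,-4,0.3,0,0,0]]]';python3 - <<'E'
from h import *
s=bot.read_state();print(sl(s["tool_pos"]),s["wrist_force"],s["wrist_force"]@SY)
crop("side",220,360,150,290,4,"pics/s12.png");crop("top",245,400,180,260,5,"pics/t12.png")
E
```

```text
time: 13.58
tool_pos: [0.5312, -0.2651, 0.1964]
tcp_rot: [-3.136, -0.178, -0.001]
wrist_force: [-0.0, -1.1, -0.7]
width: 0.0
[-0.0149 -0.2391  0.1964] [-0.0468 -1.131  -0.7457] -1.1184866458571507
```

View pics/s12.png

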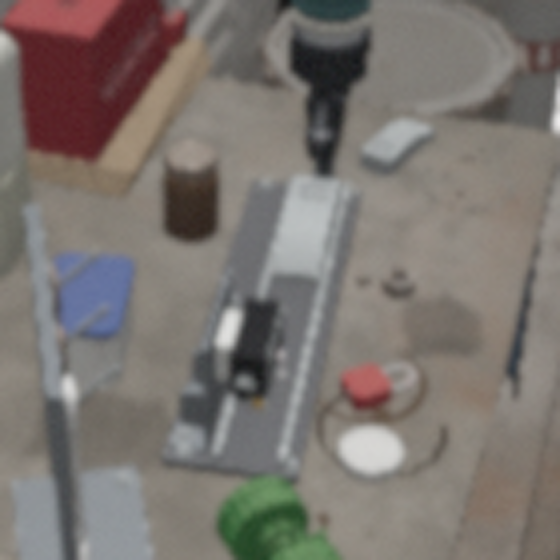

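View pics/t12.png

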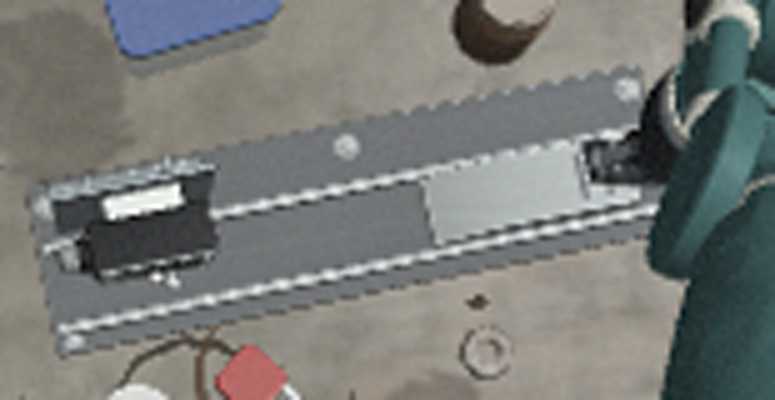

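```bash
python3 - <<'E'
from h import *
T=lambda p:((p[0]+.5)/5-.5+245,(p[1]+.5)/5-.5+180)
for p in((424,180),(434,243)): print(sl(onz("top",T(p),.016)))
E
```

```text
[ 0.01   -0.1004  0.016 ]
[-0.0313 -0.0972  0.016 ]
```

The dog has moved about 11 mm, with its nose at slide y of about -99 mm and the finger centre 10 mm behind the tail. I push on, stopping well before the roller.

```bash
python3 -m jog '[[[1,0,-1,0,0,0,0],[1,0,-2.5,0,0,0,0],[1,0,-4.2,0,0,0,0],[1,0,-6,0,0,0,0],[1,0,-7.8,0,0,0,0],[1,0,-9.5,0,0,0,0],[1,0,-11,0,0,0,0],[1,0,-12.5,0,0,0,0],[1,0,-14,0,0,0,0],[1,0,-15,0,0,0,0],[1,0,-15.7,0,0,0,0],[1,0,-16,0,0,0,0]]]';python3 - <<'E'
from h import *
s=bot.read_state();print(sl(s["tool_pos"]),s["wrist_force"],s["wrist_force"]@SY)
im=bot.read_camera("side");cv2.imwrite("pics/s13r.png",im[:,:,::-1]);cv2.imwrite("pics/s13.png",cv2.resize(im[:,:,::-1][190:270,240:320],None,fx=7,fy=7,interpolation=cv2.INTER_CUBIC))
im=bot.read_camera("top");cv2.imwrite("pics/t13r.png",im[:,:,::-1]);cv2.imwrite("pics/t13.png",cv2.resize(im[:,:,::-1][190:260,245:345],None,fx=7.5,fy=7.5,interpolation=cv2.INTER_CUBIC))
E
```

```text
time: 15.18
tool_pos: [0.5131, -0.1059, 0.1965]
tcp_rot: [-3.136, -0.178, -0.0]
wrist_force: [-0.4, -3.0, 1.5]
width: 0.0
[-0.0149 -0.0788  0.1965] [-0.3633 -3.0204  1.4835] -2.9600043882751246
```

View pics/s13.png

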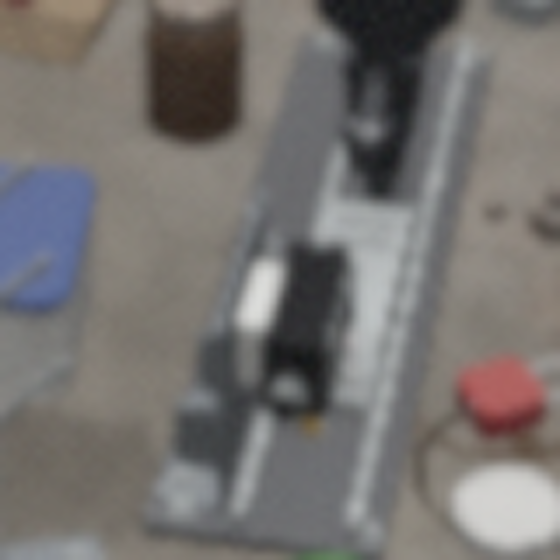

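View pics/t13.png

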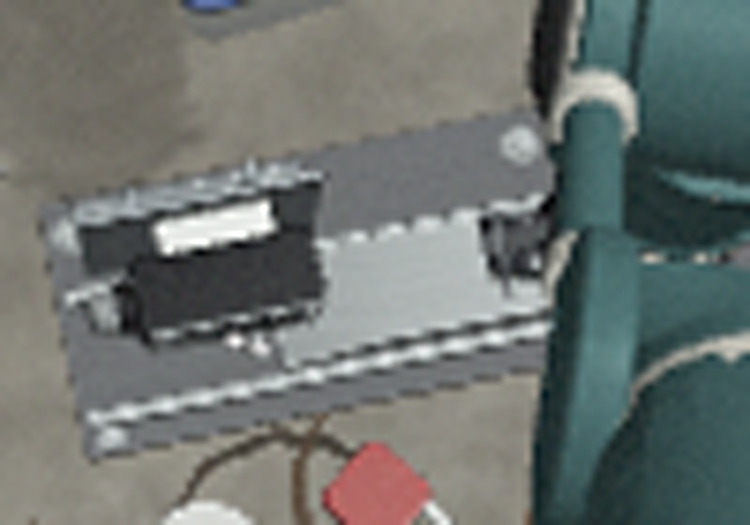

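```bash
python3 - <<'E'
from h import *
T=lambda p:((p[0]+.5)/7.5-.5+245,(p[1]+.5)/7.5-.5+190); S=lambda p:((p[0]+.5)/7-.5+240,(p[1]+.5)/7-.5+190)
print("nose top",sl(onz("top",T((285,366)),.016)))
print("nose side",[sl(onz("side",S(p),z)) for p,z in (((362,408),.012),((340,405),.012))])
print("tail side",[sl(onz("side",S(p),.038)) for p in((325,197),(415,207))])
print("pointer/roller",proj("side",[w(-.013,.089,.028),w(-.03,.08,.078),w(-.013,.0955,.028)]),proj("top",[w(-.03,.08,.078),w(-.03,.071,.045)]))
E
```

```text
nose top [-0.0325  0.0621  0.016 ]
nose side [array([-0.028 ,  0.0625,  0.012 ]), array([-0.0172,  0.0625,  0.012 ])]
tail side [array([ 0.0133, -0.064 ,  0.038 ]), array([-0.0335, -0.0648,  0.038 ])]
pointer/roller [[285.5877 249.0002]
 [291.447  236.4313]
 [285.2365 250.3184]] [[277.0644 235.732 ]
 [279.8083 236.7925]]
```

The nose is at about +62 mm by both views, so the dog's origin is at about -2 mm. I push 30 mm more, still short of the roller.

```bash
python3 -m jog '[[[1,0,-0.4,0,0,0,0],[1,0,-0.8,0,0,0,0],[1,0,-1.2,0,0,0,0],[1,0,-1.6,0,0,0,0],[1,0,-2,0,0,0,0],[1,0,-2.4,0,0,0,0],[1,0,-2.7,0,0,0,0],[1,0,-2.9,0,0,0,0],[1,0,-3,0,0,0,0],[1,0,-3,0,0,0,0]]]';cat > look.py <<'E'
import sys
from h import *
k=sys.argv[1]
s=bot.read_state();print(sl(s["tool_pos"]),s["wrist_force"],s["wrist_force"]@SY)
a=bot.read_camera("side")[:,:,::-1][190:270,250:320];b=bot.read_camera("top")[:,:,::-1][200:260,245:325]
a=cv2.resize(a,(525,600),interpolation=cv2.INTER_CUBIC);cv2.imwrite(f"pics/s{k}.png",a)   # x7.5
b=cv2.resize(b,(800,600),interpolation=cv2.INTER_CUBIC);cv2.imwrite(f"pics/t{k}.png",b)   # x10
E
python3 look.py 14
```

```text
time: 16.52
tool_pos: [0.5097, -0.0763, 0.1965]
tcp_rot: [-3.136, -0.178, -0.0]
wrist_force: [-0.1, -1.4, -0.7]
width: 0.002
[-0.0149 -0.049   0.1965] [-0.0876 -1.3636 -0.7366] -1.3450096113415855
```

View pics/s14.png

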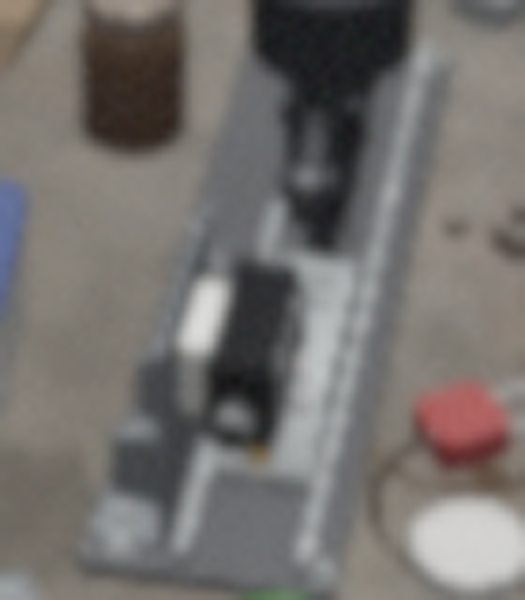

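View pics/t14.png

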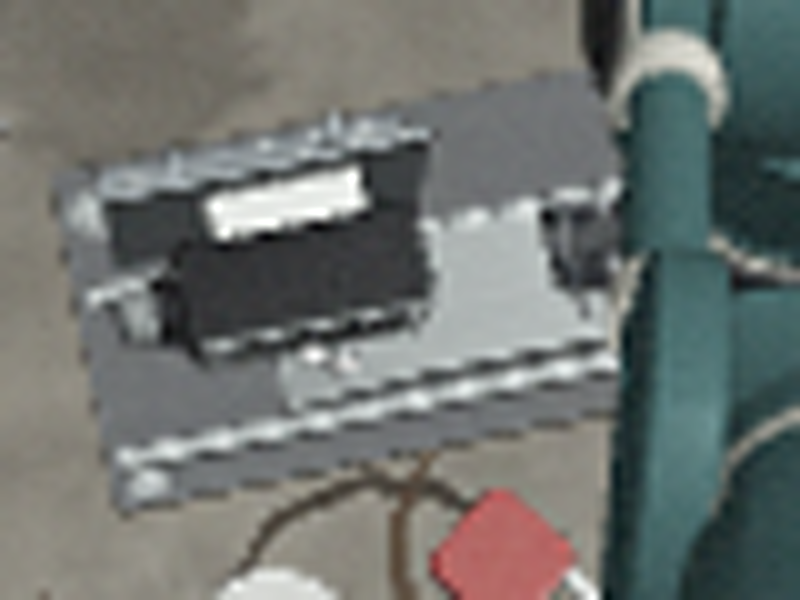

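```bash
python3 - <<'E'
from h import *
T=lambda p:((p[0]+.5)/10-.5+245,(p[1]+.5)/10-.5+200); S=lambda p:((p[0]+.5)/7.5-.5+250,(p[1]+.5)/7.5-.5+190)
print("nose top",sl(onz("top",T((287,408)),.014)),sl(onz("top",T((282,375)),.016)))
print("nose side",[sl(onz("side",S(p),.014)) for p in ((225,467),(298,476))])
print("tail side",[sl(onz("side",S(p),.038)) for p in((283,250),(350,258))])
E
```

```text
nose top [-0.0325  0.0923  0.014 ] [-0.0221  0.0918  0.016 ]
nose side [array([0.0067, 0.0916, 0.014 ]), array([-0.026 ,  0.0909,  0.014 ])]
tail side [array([ 0.0034, -0.0355,  0.038 ]), array([-0.0286, -0.0357,  0.038 ])]
```

The nose is at +91 to +92 mm, so the origin is at about +27. The pointer still leans left, tip at top crop (313, 353). I push 15 mm further, slowly.

```bash
python3 -m jog '[[[1,0,-0.2,0,0,0,0],[1,0,-0.4,0,0,0,0],[1,0,-0.6,0,0,0,0],[1,0,-0.8,0,0,0,0],[1,0,-1,0,0,0,0],[1,0,-1.2,0,0,0,0],[1,0,-1.35,0,0,0,0],[1,0,-1.45,0,0,0,0],[1,0,-1.5,0,0,0,0],[1,0,-1.5,0,0,0,0]]]'; python3 look.py 15
```

```text
time: 17.88
tool_pos: [0.5081, -0.0615, 0.1966]
tcp_rot: [-3.136, -0.178, -0.001]
wrist_force: [1.5, -4.5, 0.7]
width: -0.001
[-0.0149 -0.0342  0.1966] [ 1.5112 -4.4934  0.7145] -4.635377989418033
```

View pics/s15.png

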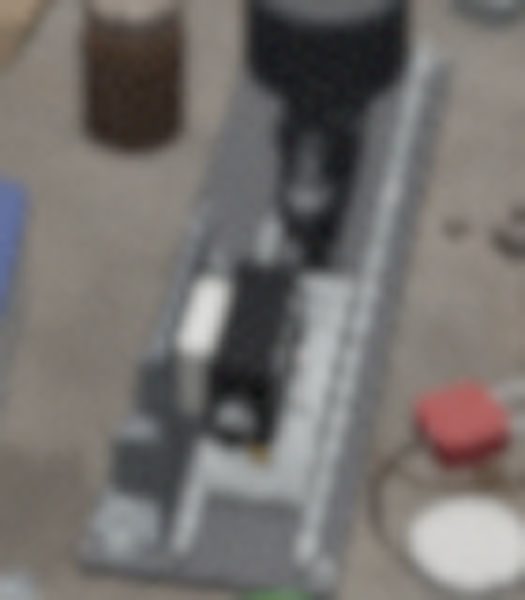

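View pics/t15.png

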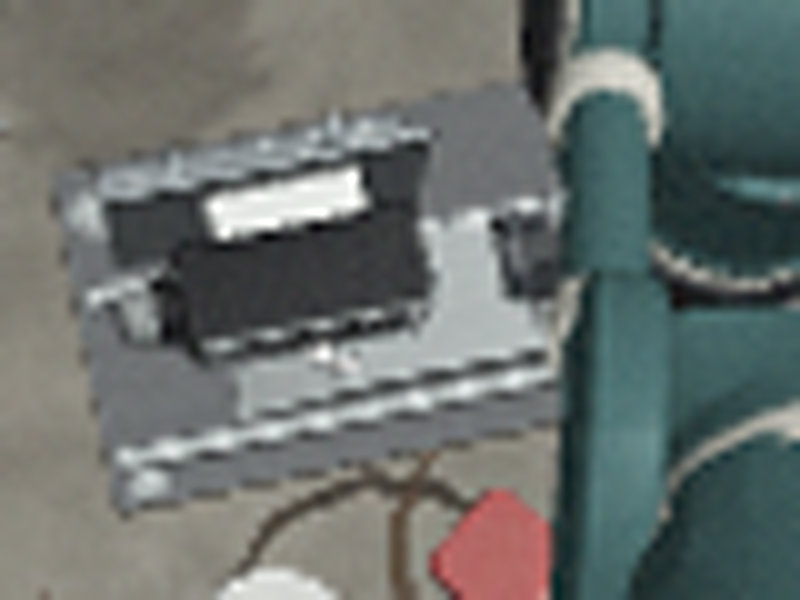

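The pointer tip has turned from (313, 353) to (325, 353), so the roller is being lifted. The origin is at about +42. I push 7 mm more.

```bash
python3 -m jog '[[[1,0,-0.1,0,0,0,0],[1,0,-0.2,0,0,0,0],[1,0,-0.3,0,0,0,0],[1,0,-0.4,0,0,0,0],[1,0,-0.5,0,0,0,0],[1,0,-0.6,0,0,0,0],[1,0,-0.7,0,0,0,0],[1,0,-0.7,0,0,0,0],[1,0,-0.7,0,0,0,0],[1,0,-0.7,0,0,0,0]]]'; python3 look.py 16
```

```text
time: 19.23
tool_pos: [0.5073, -0.0545, 0.1966]
tcp_rot: [-3.136, -0.178, -0.001]
wrist_force: [1.4, -4.0, 1.5]
width: -0.002
[-0.0148 -0.0271  0.1966] [ 1.3605 -4.0226  1.4936] -4.15059500791357
```

View pics/t16.png

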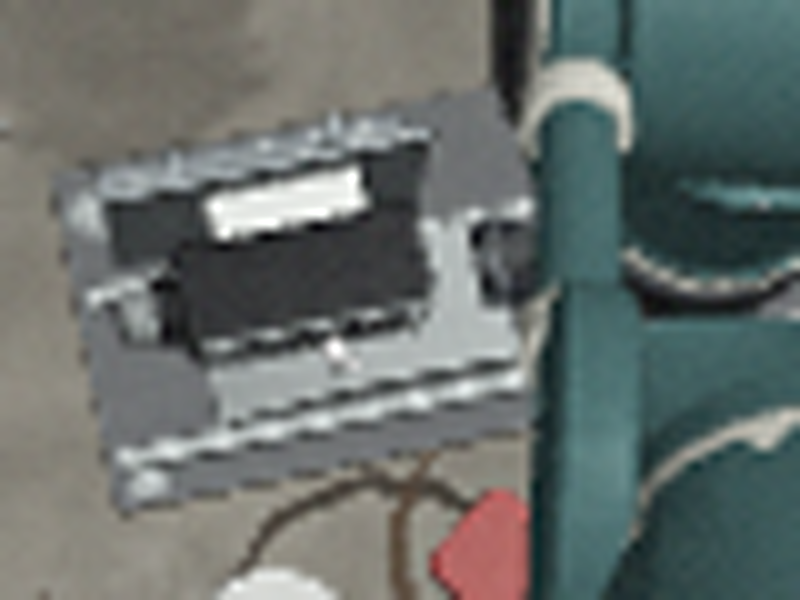

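```bash
python3 - <<'E'
from h import *
T=lambda p:((p[0]+.5)/10-.5+245,(p[1]+.5)/10-.5+200)
b=cv2.imread("pics/t15.png");print("t15 nose corner",sl(onz("top",T((239,419)),.014)))
E
```

```text
t15 nose corner [-0.033   0.1079  0.014 ]
```

The tip is now at (335, 350), nearly upright. I go on in steps of about 1.5 to 2 mm.

```bash
python3 -m jog '[[[1,0,-0.06,0,0,0,0],[1,0,-0.12,0,0,0,0],[1,0,-0.18,0,0,0,0],[1,0,-0.18,0,0,0,0],[1,0,-0.18,0,0,0,0],[1,0,-0.18,0,0,0,0],[1,0,-0.18,0,0,0,0]]]'; python3 look.py 17
```

```text
time: 20.2
tool_pos: [0.5071, -0.0529, 0.1965]
tcp_rot: [-3.136, -0.178, -0.001]
wrist_force: [-0.1, -5.1, 1.5]
width: -0.006
[-0.0149 -0.0255  0.1965] [-0.1371 -5.0589  1.5243] -5.010982988109319
```

View pics/t17.png

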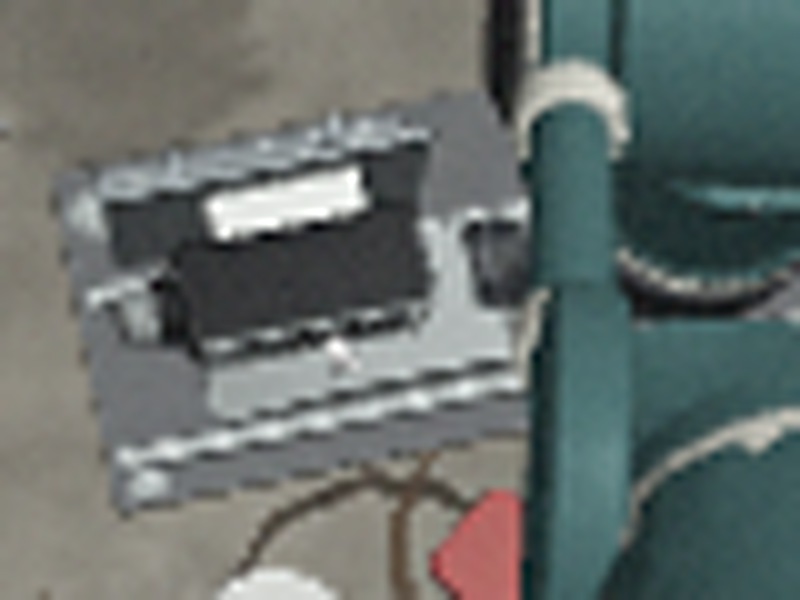

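The tip is at (336, 350) and the click hasn't come. I take another small step.

```bash
python3 -m jog '[[[1,0,-0.06,0,0,0,0],[1,0,-0.12,0,0,0,0],[1,0,-0.15,0,0,0,0],[1,0,-0.15,0,0,0,0],[1,0,-0.15,0,0,0,0],[1,0,-0.15,0,0,0,0],[1,0,-0.15,0,0,0,0]]]'; python3 look.py 18
```

```text
time: 21.18
tool_pos: [0.5069, -0.0514, 0.1965]
tcp_rot: [-3.136, -0.178, -0.001]
wrist_force: [-0.1, -5.8, 2.3]
width: -0.002
[-0.0149 -0.024   0.1965] [-0.0572 -5.8419  2.3437] -5.7980341351381135
```

View pics/t18.png

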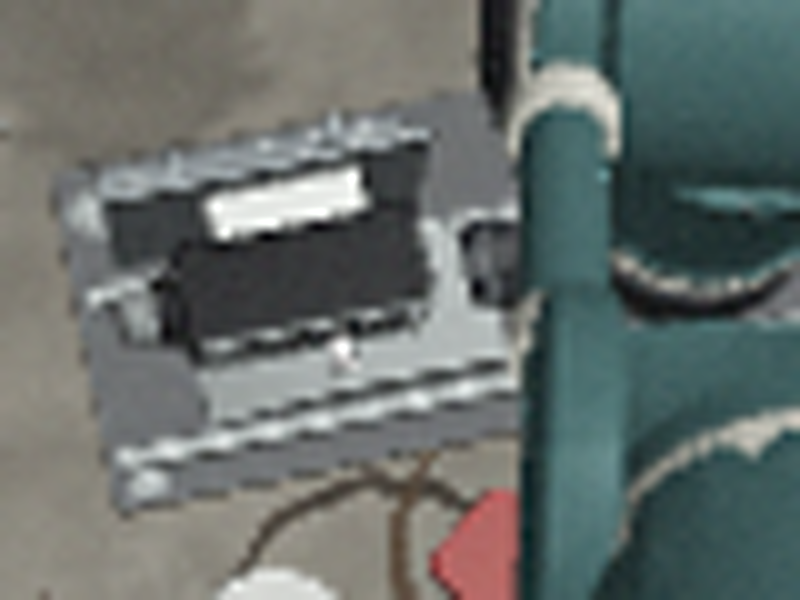

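View pics/s18.png

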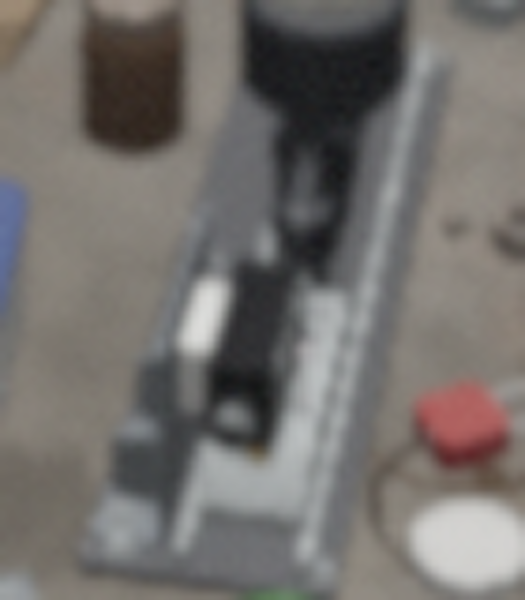

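The tip is at (342, 350), about upright, with the origin at about +52 by the nose. One more small step, then time to settle.

```bash
python3 -m jog '[[[1,0,-0.05,0,0,0,0],[1,0,-0.1,0,0,0,0],[1,0,-0.12,0,0,0,0],[1,0,-0.12,0,0,0,0],[1,0,-0.12,0,0,0,0],[1,0,-0.12,0,0,0,0],[1,0,-0.12,0,0,0,0],[1,0,-0.12,0,0,0,0]]]'; python3 look.py 19
```

```text
time: 22.28
tool_pos: [0.5068, -0.0502, 0.1965]
tcp_rot: [-3.136, -0.178, -0.001]
wrist_force: [0.7, -5.1, 2.0]
width: 0.001
[-0.0149 -0.0228  0.1965] [ 0.7401 -5.1297  2.0328] -5.180528982355648
```

View pics/t19.png

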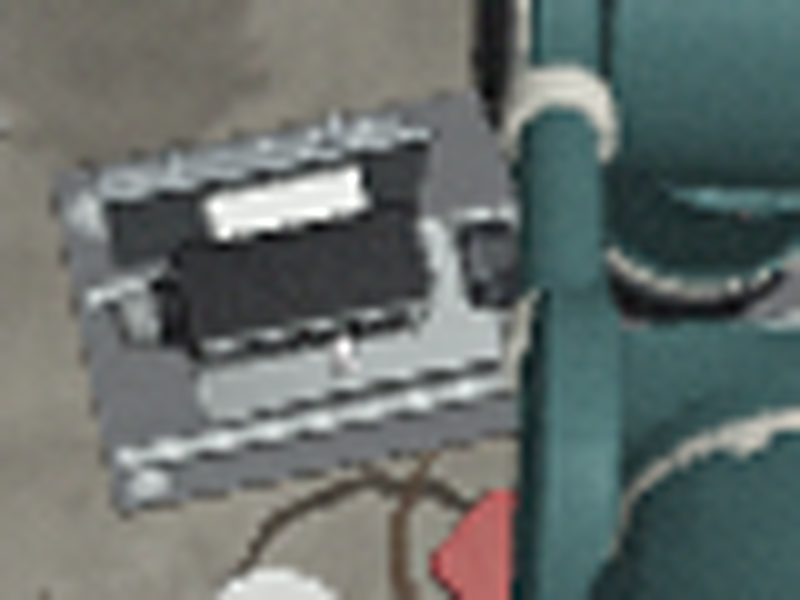

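```bash
python3 -m jog '[[[1,0,-0.05,0,0,0,0],[1,0,-0.1,0,0,0,0],[1,0,-0.12,0,0,0,0],[1,0,-0.12,0,0,0,0],[1,0,-0.12,0,0,0,0],[1,0,-0.12,0,0,0,0],[1,0,-0.12,0,0,0,0],[1,0,-0.12,0,0,0,0]]]'; python3 look.py 20
```

```text
time: 23.38
tool_pos: [0.5067, -0.0491, 0.1965]
tcp_rot: [-3.136, -0.178, -0.001]
wrist_force: [0.3, -5.4, 0.8]
width: 0.002
[-0.0149 -0.0216  0.1965] [ 0.2799 -5.4468  0.7507] -5.443524456123073
```

View pics/t20.png

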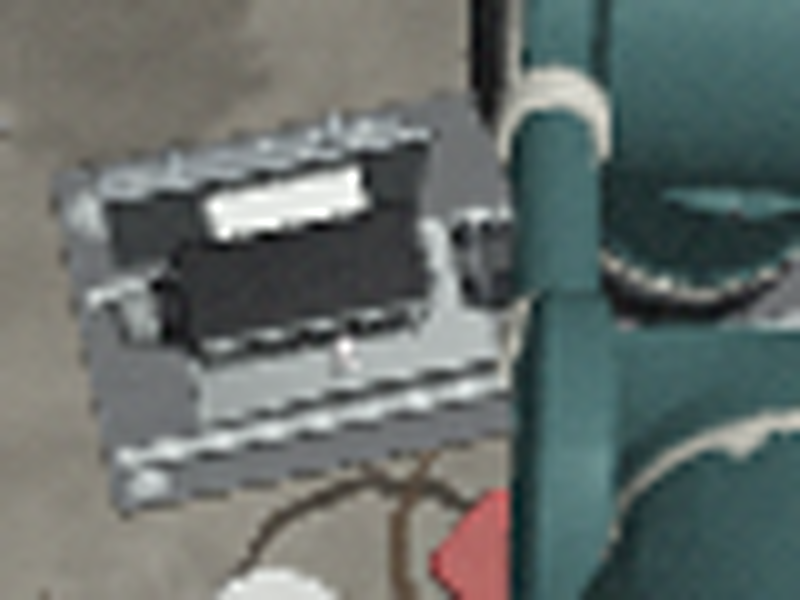

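```bash
python3 -m jog '[[[1,0,-0.05,0,0,0,0],[1,0,-0.1,0,0,0,0],[1,0,-0.12,0,0,0,0],[1,0,-0.12,0,0,0,0],[1,0,-0.12,0,0,0,0],[1,0,-0.12,0,0,0,0],[1,0,-0.12,0,0,0,0],[1,0,-0.12,0,0,0,0]]]'; python3 look.py 21; python3 - <<'E'
from h import *
T=lambda p:((p[0]+.5)/10-.5+245,(p[1]+.5)/10-.5+200)
for p in((206,420),(200,421),(198,421),(196,421)): print(sl(onz("top",T(p),.014)))
for a in (.3,0,-.3): print(a,(proj("top",[w(-.03,.071+.032*np.sin(a),.046+.032*np.cos(a))])-[245,200]+.5)*10)
E
```

```text
time: 24.48
tool_pos: [0.5065, -0.0478, 0.1966]
tcp_rot: [-3.136, -0.178, -0.001]
wrist_force: [0.3, -5.9, 1.6]
width: 0.0
[-0.0149 -0.0204  0.1966] [ 0.2793 -5.9409  1.6028] -5.934472324828419
[-0.0312  0.1182  0.014 ]
[-0.0311  0.1201  0.014 ]
[-0.031   0.1208  0.014 ]
[-0.0309  0.1214  0.014 ]
0.3 [[324.119  363.3411]]
0 [[354.8574 356.4736]]
-0.3 [[385.4185 351.0723]]
```

View pics/t21.png

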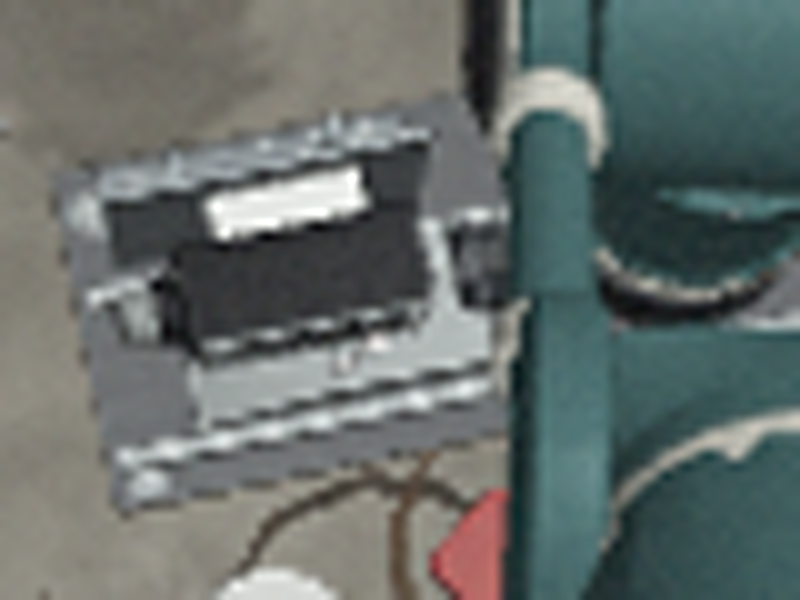

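The pointer has thrown over: the tip jumped to (375, 340), right of the hub at (345, 358). I back off straight away from the dog and rise.

```bash
python3 -m jog '[[[1,0,0.3,0,0,0,0],[1,0,1,0,0,0,0],[1,0,2,0,0,0,0],[1,0,4,-1,0,0,0],[1,0,6,-4,0,0,0],[1,0,9,-8,0,0,0],[1,0,13,-12,0,0,0],[1,0,18,-15,0,0,0],[1,0,22,-16,0,0,0],[1,0,26,-16,0,0,0],[1,0,30,-16,0,0,0],[1,0,30,-16,0,0,0]]]'; python3 look.py 22; python3 - <<'E'
from h import *
crop("top",150,440,150,290,2.7,"pics/t22f.png");crop("side",195,335,175,325,4,"pics/s22f.png")
E
```

```text
time: 26.08
tool_pos: [0.5398, -0.3497, 0.3571]
tcp_rot: [3.136, 0.172, 0.002]
wrist_force: [-0.6, 0.6, -1.3]
width: 0.004
[-0.0159 -0.3241  0.3571] [-0.5594  0.6009 -1.3245] 0.6602865665154443
```

View pics/t22.png

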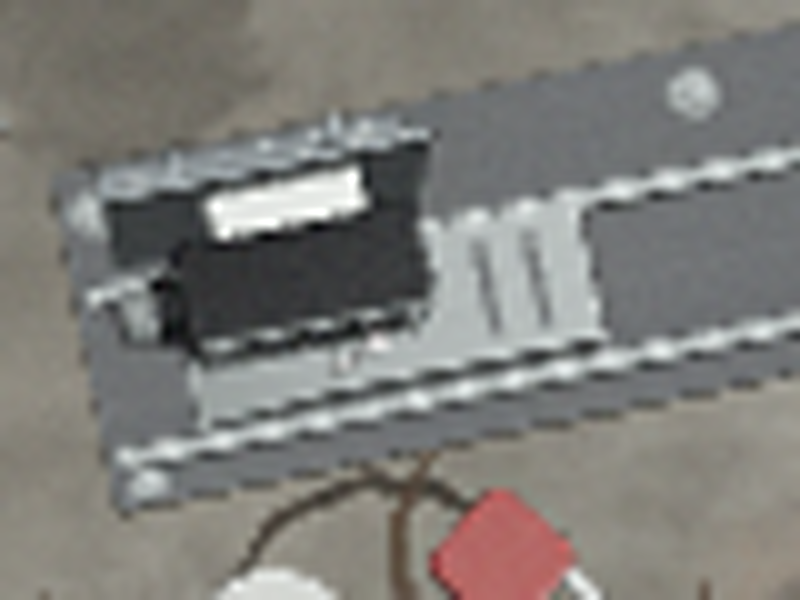

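View pics/t22f.png

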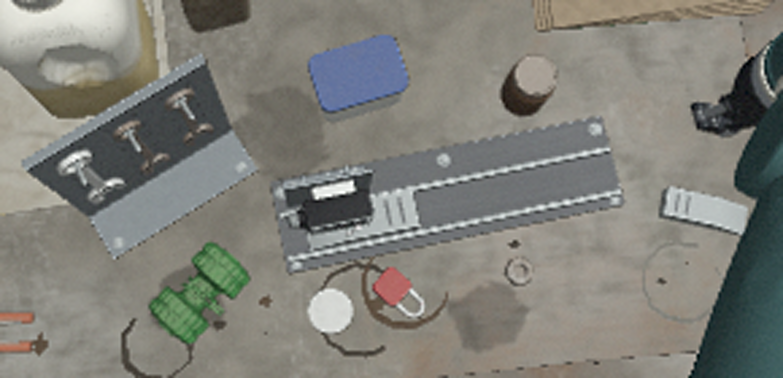

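View pics/s22f.png

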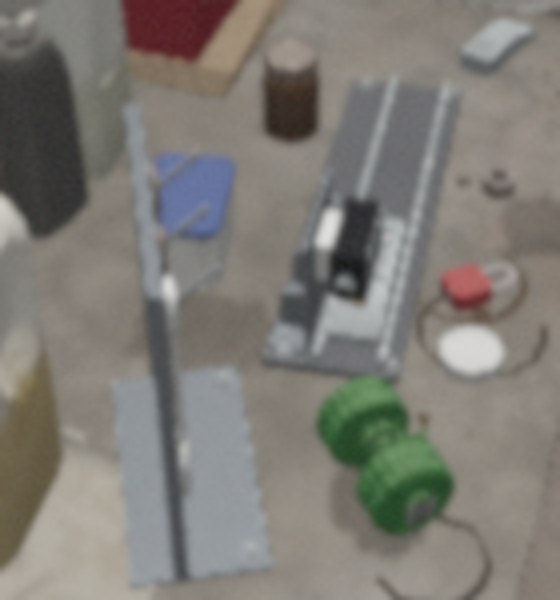

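Everything is in place. The dog's tail edge is at (578-605, 205-335), the pointer stays thrown at (375, 340), the spanner is on the middle peg and the bystanders haven't moved. One numeric check, then I hand in.

```bash
python3 - <<'E'
from h import *
T=lambda p:((p[0]+.5)/10-.5+245,(p[1]+.5)/10-.5+200)
for p in((580,200),(605,335)): print(sl(onz("top",T(p),.038)))
a=cv2.imread("pics/side0.png").astype(int);b=bot.read_camera("side")[:,:,::-1].astype(int)
print(bot.read_state()["time"]); bot.finish_job()
E
```

```text
[ 0.0105 -0.0106  0.038 ]
[-0.033 -0.009  0.038]
26.325
the job is handed in; nothing more can be done
```

I hung the spanner by its ring on the middle peg and pushed the larger trip dog along the channel until the switch clicked. I handed the job in at about 26 s, with the arm well clear; no verdict was reported.

- **Spanner:** both views taken after the release show it hanging against the panel on the middle peg. The rod passed through the ring before I opened the gripper.
- **Trip dog:** in the last millimetres I pushed in steps of 1.2 mm. The white pointer fell over to -y on the last step and stayed there after I backed off. The tail edge measured -9 to -11 mm on the slide, so the dog's origin is at about +55 mm. That is past the click at +53 and about 6 mm short of overtravel. The push force stayed below about 6 N.
- **Bystanders:** they looked unmoved by eye in the last pictures; I did not measure them.
- **Disagreement:** the nose and tail measurements of the dog differed by about 2 to 3 mm. I therefore used the pointer, not the measured position, to decide when to stop.

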